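Find a furnace foot spacer's blind hole on the try pin and hold it hole-up

ROBOT

A 6-joint arm with a two-finger parallel gripper is mounted at the origin on the work surface. World frame = base frame: x ahead of the robot, y to its left, z up, the work surface at z = 0. Lengths are in m, angles in rad, forces in N, time in s.
With the tool pointing down it reaches from about 0.3 to 0.775 m from the base axis. Payload 14.6 kg.
Tool frame: the origin (TCP) lies midway between the tips of the shut fingers; the grasp point (between the pads) lies 19 mm behind it (ctrl.pinch_z is the distance from the TCP to the grasp point, in m); z points along the fingers, y is the line along which they close (so a half turn about z gives the same grasp; the last joint's range is limited). The gripper opens to 94 mm and grips with 3 to 60 N. Pads are 16 mm wide; open, the fingers measure 119 mm over their backs; the gripper's body (75 mm by 177 mm) begins 78 mm behind the grasp point.
Start: joints at [-1.4, 0.3, 1.521, -0, 1.321, -0.067], TCP at [0.13, -0.535, 0.205] pointing down, gripper open.
Joint ranges: [-3.03, 3.03], [-0.79, 2.21], [0.23, 2.52], [-1.04, 4.18], [0, 3.07], [-2.55, 2.55]. Speed limits (rad/s): [2.22, 2.22, 2.57, 3.14, 3.14, 3.14].

INTERFACE

Orientations are given as [roll, pitch, yaw] about the fixed x, y, z axes, in that order (R = Rz(yaw) Ry(pitch) Rx(roll)).
In Python, from station import ctrl gives the robot as it stands.
- The arm moves only by the tool jog_arm, never from a script. Its argument "motion" is a list of rows, each a list of 7 numbers: the shift along the tool's x, y, z in m, then the turn, a rotation vector about the tool's x, y, z in rad, then the opening, from -1 (shut) to 1 (fully open). In form: [[tx, ty, tz, rx, ry, rz, gripper], ...]. A call has 1 to 5 rows; each row shifts and turns the commanded pose from where the row before left it, along the tool's axes as they then stand; what a row does not reach is not made up. A row lasts 1/10 s, in which the tool goes at most 50 mm and 8.59 degrees, less where a joint would pass 70% of its speed; a pose out of reach is approached as far as the arm can. A call is refused whole if a number of a shift passes 0.05 or a number of a turn 0.15, either way. A call with a gripper value outside its range is refused whole. The fingers move at their own pace and stop on an object; "squeeze" is the grip in N (left out, the last holds). Time passes only in rows, so rows that do not move let the fingers close. It gives the time, the measured TCP pose, the force, the opening and the grip force at its end, in the units of the state.
- ctrl.get_obs(): the state, without advancing time (a new reading comes with each control period).
- ctrl.camera(name): name is "scene" or "top"; returns the picture (420x560x3 uint8, red, green, blue); there is no depth.
- ctrl.camera_model(name): a dict with "intrinsics" (3x3 intrinsics, pixels), "rvec" (rotation vector, rad) and "tvec" (3), from world to camera coordinates, as OpenCV has them. Camera axes: x right, y down, z forward; pixel columns grow to the right and rows downward; lengths in m; the calibration is good to about 2 mm. A picture is of the moment at which its call begins. camera_model takes no time and is no camera call.
- ctrl.hand_in(): hands the job in; it is judged then, once.
The state is a dict: "time_s": time; "qpos": joint angles; "joint_vel": joint speeds; "tau": joint torques, N m; "ee_pos": TCP position; "eef_rot": TCP orientation; "force": force on the tool from outside, world axes, zero at the start; "moment": the same for the moment, N m; "grip_width": finger opening in m; "grip_force": force on a finger pad.
Only numpy, scipy, OpenCV 4.12 (cv2) and the standard library are available. Lean on these libraries where they do the work, as an engineer would, in place of code of your own. Each camera call takes 0.05 s, during which the arm holds its last target. There are 200 camera calls.

TASK

Pick up the square spacer that lies on the dark steel slab and feel which end has the blind hole: try an end, and if need be the other, on the level pin of the little stand until the hole slides at least 20 mm onto the pin. Then draw it off, turn the spacer so that the hole faces straight up, and finish while still holding it there, still and clear of everything, with its middle some 20 cm or more above the bench. Leave the spare spacer on the brick and all the other things where they are.

Things in the scene. Friction and masses are not known exactly. Their poses are not given: they have to be found in the camera images.
- spacer_a_center (a point): square aluminium spacer 32 x 32 x 60 mm, 0.17 kg, lying on a long side; this point is its centre, x axis along the 60 mm. Round blind hole, 14 mm wide, 28 mm deep, chamfered, in the middle of ONE end face; the other end is plain. Which end is not known from the pose: feel it. One of this and spacer_b lies on the slab (the one to handle), the other is the spare on the brick.
- spacer_b_center (a point): square aluminium spacer 32 x 32 x 60 mm, 0.17 kg, lying on a long side; this point is its centre, x axis along the 60 mm. Round blind hole, 14 mm wide, 28 mm deep, chamfered, in the middle of ONE end face; the other end is plain. Which end is not known from the pose: feel it. One of this and spacer_a lies on the slab (the one to handle), the other is the spare on the brick.
- spacer_a: the spacer of point spacer_a_center; origin at the centre of the long side it lies on at the start, 16 mm from its centre. The two spacers look alike outside but need not have the hole at the same end of x
- spacer_b: the spacer of point spacer_b_center; origin at the centre of the long side it lies on at the start, 16 mm from its centre. The two spacers look alike outside but need not have the hole at the same end of x
- slab: fixed dark steel slab 200 x 120 mm, 32 mm high, lying on the bench; origin at the centre of its underside, x along its 200 mm
- brick: fixed reddish thin fire brick 230 x 115 mm, 32 mm high; origin at the centre of its underside, x along its 230 mm
- stand: fixed try-pin stand: a base 70 x 70 x 12 mm, a round post 14 mm thick, 138 mm high, in its middle, crossed near the top, 130 mm above the bench, by a level steel pin 10 mm thick along the stand's y axis, 35 mm free on either side, tips rounded; origin under the base's centre
- pin_left (a point): centre of the pin's free end on the stand's +y side, 42 mm from the post's axis; the pin points along the stand's +y here
- pin_right (a point): centre of the pin's free end on the stand's -y side, 42 mm from the post's axis; the pin points along the stand's -y here
- tweezers: steel tweezers lying flat, 150 x 30 mm, 10 mm high; a bystander, loose; leave it alone
- hammer: hammer lying on its side; a bystander, loose; leave it alone
- scraper: scraper with a wooden handle, lying; a bystander, loose; leave it alone
- flat_bar: steel flat bar 200 x 25 x 6 mm; a bystander, loose; leave it alone
- crucible: white ceramic cup, 70 mm across, 70 mm high; a bystander, loose; leave it alone
- jar: amber jar with a steel lid, 68 mm across, 90 mm high; a bystander, loose; leave it alone
- offcut: piece of brick 60 x 50 x 30 mm; a bystander, loose; leave it alone
There are look-alikes about, which are no part of the job. Leave any green look-alike of the spacer_b alone.

How it is judged:
By the outcome, as a careful person would: the job done as asked, in the order asked, and still so for the second after the job is handed in, while the arm keeps its last pose, push and grip.
It also fails if it takes over 72 s, if anything falls off the work surface, if the arm or the gripper's body presses on something with over 40 N, if the wrist force passes 120 N, or if a joint passes its speed limit or range.

## Working session

There is one attempt and no reset: what is moved stays moved. The work goes in short steps, Python scripts to look and compute and a tool call to move; the robot and the scene stay as the last step left them, time stands still between calls to the robot, and variables do not carry over. Pictures are saved under pics/ and viewed, at most 10 in all, crops included, and the job is handed in when it is done.

Besides the shell and the picture viewer there is one more tool, called after "Emit:" by a JSON object that holds its "method" and its "body". jog_arm: Moves the arm, as the interface text tells. Its arguments: {"type":"object","properties":{"motion":{"type":"array"},"squeeze":{"type":"number"}},"required":["motion"]}

```bash
mkdir -p pics
cat > h.py <<'E'
import numpy as np, cv2
from scipy.spatial.transform import Rotation as R
from station import ctrl
def ray(cam,uv):
    m=ctrl.camera_model(cam);K=np.array(m['intrinsics']);Rm=cv2.Rodrigues(np.array(m['rvec'],float))[0];t=np.array(m['tvec'],float).ravel()
    c=-Rm.T@t; d=Rm.T@np.linalg.inv(K)@np.array([uv[0],uv[1],1.]); return c,d
def onz(cam,uv,z):
    c,d=ray(cam,uv); return c+d*(z-c[2])/d[2]
def proj(cam,P):
    m=ctrl.camera_model(cam);return cv2.projectPoints(np.array(P,float).reshape(-1,1,3),np.array(m['rvec'],float),np.array(m['tvec'],float),np.array(m['intrinsics'],float),None)[0].reshape(-1,2)
E
python3 - <<'E'
from h import *
for n in('top','scene'):
    im=ctrl.camera(n); cv2.imwrite(f'pics/{n}0.png',cv2.resize(im[:,:,::-1],(784,588),interpolation=cv2.INTER_CUBIC)); np.save(f'{n}0.npy',im)
    print(n,ray(n,(280,210)))
print(ctrl.get_obs())
E
```

```text
top (array([ 0.18249232, -0.00927031,  1.45492667]), array([ 0.19250978, -0.01980516, -0.98129114]))
scene (array([ 1.1908049 , -0.21152927,  1.13908768]), array([-0.56574473,  0.16346388, -0.80828479]))
{'time_s': 0.1, 'qpos': array([-1.39962568e+00,  3.00406880e-01,  1.52150476e+00, -7.39788378e-06,
        1.32071021e+00, -6.66203808e-02]), 'joint_vel': array([ 0.00103741, -0.00185598, -0.00046474,  0.00070782,  0.00114157,
        0.00244442]), 'tau': array([ 1.10610115e-03, -5.32646334e+01, -3.53282797e+01,  7.09521957e-02,
        2.35550426e-02, -3.87940679e-05]), 'ee_pos': array([ 0.12950062, -0.53429714,  0.20495384]), 'eef_rot': array([-3.14056526e+00, -6.13648107e-05,  2.37792828e-01]), 'force': array([ 0.2016015 , -0.08905492, -0.33562013]), 'moment': array([0.01894726, 0.01225145, 0.00106029]), 'grip_force': 0.0, 'grip_width': 0.0938297180959182}
```

View pics/top0.png

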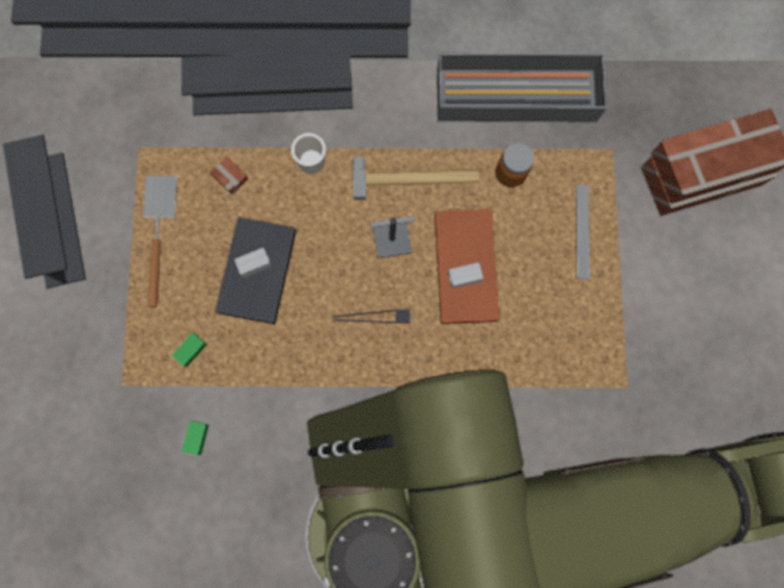

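View pics/scene0.png

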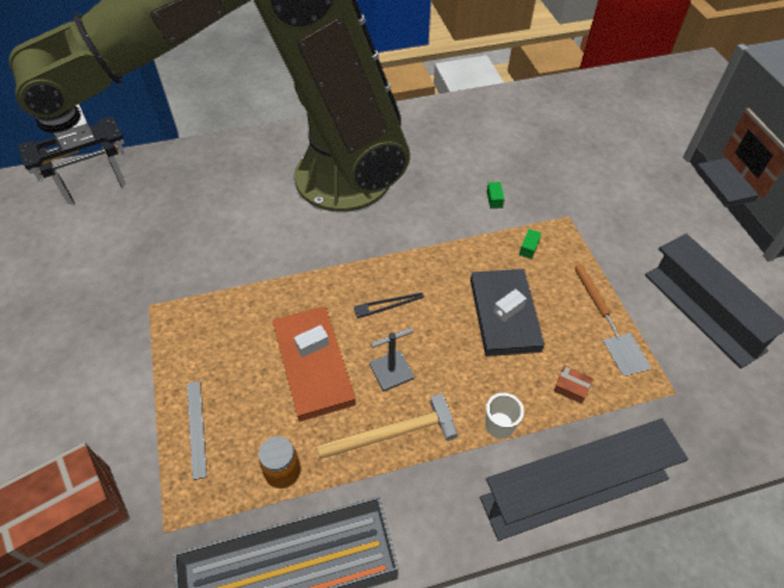

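The top view shows the slab spacer at (252,262), the stand post top near (394,222) with its pin roughly level in the image, and the spare on the brick at (466,274). In the scene view the spacer is at (511,305), possibly with a dark spot on its left end; the pin runs from (373,345) to (412,330).

Run:
```python
from h import *
def crop(n,x0,y0,w,h,s):
    im=np.load(f'{n}0.npy')[y0:y0+h,x0:x0+w,::-1]; return cv2.resize(im,(w*s,h*s),interpolation=cv2.INTER_CUBIC)
# native px crops
a=crop('top',160,165,40,40,9);b=crop('top',255,145,50,40,9)[:, :430]
c=crop('scene',340,195,44,40,9)[:, :360];d=crop('scene',258,225,50,55,7)[:360]
r1=np.hstack([a,b[:360,:430]]);
W=790
def fit(x,w,h):
    o=np.zeros((h,w,3),np.uint8);o[:min(h,x.shape[0]),:min(w,x.shape[1])]=x[:h,:w];return o
d=crop('scene',258,225,48,33,9)
cv2.imwrite('pics/crop.png',np.vstack([np.hstack([fit(a,400,298),fit(b,400,298)]),np.hstack([fit(c,400,298),fit(d,400,298)])]))
for n,x0,y0,w,h in(('top',160,165,40,40),('scene',340,195,44,40)):
    im=np.load(f'{n}0.npy'); 
    g=im[y0:y0+h,x0:x0+w].min(2)
    for th in (120,160,185):
        cs,_=cv2.findContours((g>th).astype(np.uint8),cv2.RETR_EXTERNAL,cv2.CHAIN_APPROX_NONE)
        if not cs: continue
        k=max(cs,key=cv2.contourArea); bp=cv2.boxPoints(cv2.minAreaRect(k))+[x0,y0]
        P=np.array([onz(n,p,.064) for p in bp]); m=P.mean(0)
        e=[P[1]-P[0],P[2]-P[1]]; L=[np.linalg.norm(v) for v in e]; v=e[int(np.argmax(L))]
        print(n,th,m.round(4),np.round(L,4),np.degrees(np.arctan2(v[1],v[0])).round(1))
# pin endpoints
print('pin top',[onz('top',np.array(p)/1.4,.13).round(4) for p in((373,222),(414,218))])
print('pin scene',[onz('scene',np.array(p)/1.4,.13).round(4) for p in((373,345),(412,330))])
```

```text
top 120 [0.521  0.2373 0.064 ] [0.0621 0.0343] -67.1
top 160 [0.5213 0.2372 0.064 ] [0.0565 0.0279] -66.5
scene 120 [0.5213 0.2347 0.064 ] [0.076  0.0355] 113.3
scene 160 [0.5193 0.2386 0.064 ] [0.0628 0.0329] 114.5
scene 185 [0.5196 0.2387 0.064 ] [0.0614 0.031 ] 114.5
pin top [array([ 5.802e-01, -3.000e-04,  1.300e-01]), array([ 0.5884, -0.0774,  0.13  ])]
pin scene [array([ 0.5876, -0.0729,  0.13  ]), array([0.5753, 0.0061, 0.13  ])]
```

View pics/crop.png

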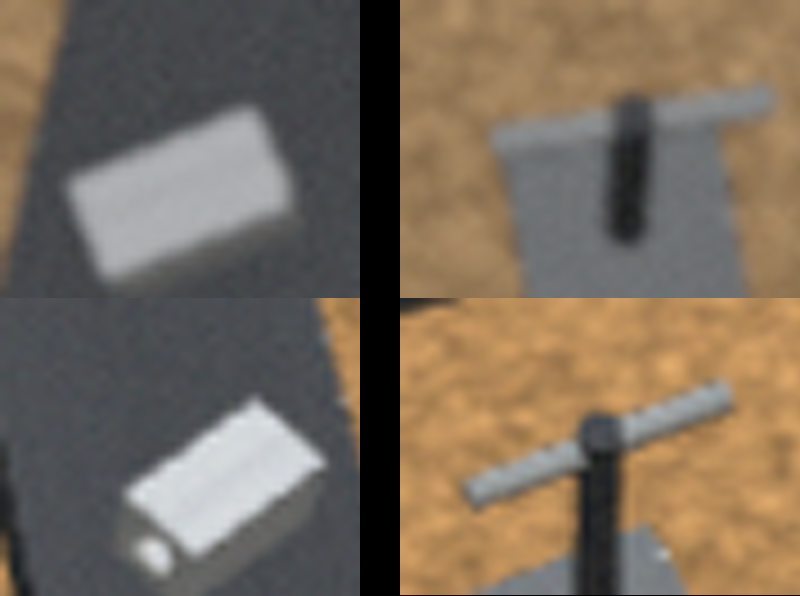

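The crops show the spacer lying along about -66°, with a light round spot on its -y end face; I'll try that end first. The pin runs roughly along world y.

Emit:
{"method": "jog_arm", "body": {"motion": [[0.028, -0.033, 0, 0, 0, 0, 1], [0.028, -0.033, 0, 0, 0, 0, 1], [0.028, -0.033, 0, 0, 0, 0, 1], [0.028, -0.033, 0, 0, 0, 0, 1], [0.028, -0.033, 0, 0, 0, 0, 1]]}}

```text
time_s: 0.6
ee_pos: [0.2271, -0.3395, 0.2052]
eef_rot: [-3.141, 0.0, 0.237]
force: [1.6, -0.6, 0.0]
grip_width: 0.094
grip_force: 0.0
```

Emit:
{"method": "jog_arm", "body": {"motion": [[0.028, -0.033, 0, 0, 0, 0, 1], [0.028, -0.033, 0, 0, 0, 0, 1], [0.028, -0.033, 0, 0, 0, 0, 1], [0.028, -0.033, 0, 0, 0, 0, 1], [0.028, -0.033, 0, 0, 0, 0, 1]]}}

```text
time_s: 1.1
ee_pos: [0.3242, -0.1461, 0.2055]
eef_rot: [3.141, -0.0, 0.237]
force: [0.3, -1.6, 0.5]
grip_width: 0.0938
grip_force: 0.0
```

Emit:
{"method": "jog_arm", "body": {"motion": [[0.028, -0.033, 0, 0, 0, 0, 1], [0.028, -0.033, 0, 0, 0, 0, 1], [0.028, -0.033, 0, 0, 0, 0, 1], [0.028, -0.033, 0, 0, 0, 0, 1], [0.028, -0.033, 0, 0, 0, 0, 1]]}}

```text
time_s: 1.6
ee_pos: [0.4215, 0.0474, 0.2054]
eef_rot: [3.142, 0.0, 0.238]
force: [0.7, -0.5, 0.9]
grip_width: 0.0939
grip_force: 0.0
```

Emit:
{"method": "jog_arm", "body": {"motion": [[0.028, -0.033, 0, 0, 0, 0, 1], [0.028, -0.033, 0, 0, 0, 0, 1], [0.028, -0.033, 0, 0, 0, 0, 1], [0.028, -0.033, 0, 0, 0, 0, 1], [0.028, -0.033, 0, 0, 0, 0, 1]]}}

```text
time_s: 2.1
ee_pos: [0.5187, 0.2406, 0.2051]
eef_rot: [3.141, 0.001, 0.238]
force: [0.5, -0.8, -0.2]
grip_width: 0.0942
grip_force: 0.0
```

Emit:
{"method": "jog_arm", "body": {"motion": [[0, 0, 0, 0, 0, -0.146, 1], [0, 0, 0, 0, 0, -0.146, 1], [0, 0, 0, 0, 0, -0.146, 1], [0, 0, 0, 0, 0, -0.146, 1], [0, 0, 0, 0, 0, -0.146, 1]]}}

```text
time_s: 2.6
ee_pos: [0.5181, 0.2388, 0.205]
eef_rot: [-3.141, 0.001, 0.974]
force: [-0.8, 0.4, 0.2]
grip_width: 0.0943
grip_force: 0.0
```

Emit:
{"method": "jog_arm", "body": {"motion": [[0, 0, 0, 0, 0, -0.146, 1], [0, 0, 0, 0, 0, -0.146, 1], [0, 0, 0, 0, 0, -0.146, 1], [0, 0, 0, 0, 0, -0.146, 1], [0, 0, 0, 0, 0, -0.146, 1]]}}

```text
time_s: 3.1
ee_pos: [0.5182, 0.2388, 0.2051]
eef_rot: [-3.141, 0.0, 1.704]
force: [0.4, 0.6, 0.7]
grip_width: 0.0944
grip_force: 0.0
```

Emit:
{"method": "jog_arm", "body": {"motion": [[0, 0, 0, 0, 0, -0.146, 1], [0, 0, 0, 0, 0, -0.146, 1], [0, 0, 0, 0, 0, 0, 1]]}}

```text
time_s: 3.4
ee_pos: [0.5182, 0.2388, 0.2051]
eef_rot: [-3.141, -0.0, 1.992]
force: [0.3, -0.9, -0.1]
grip_width: 0.094
grip_force: 0.0
```

```bash
cat >> h.py <<'E'
def tri(a,b):
    (c1,d1),(c2,d2)=ray('top',a),ray('scene',b)
    s=np.linalg.lstsq(np.c_[d1,-d2],c2-c1,rcond=None)[0]; p,q=c1+s[0]*d1,c2+s[1]*d2
    return (p+q)/2,np.linalg.norm(p-q)
def rel(P,yaw=None):
    o=ctrl.get_obs();M=R.from_euler('xyz',o['eef_rot']); print('t',o['time_s'],'tcp',o['ee_pos'].round(4),'rpy',o['eef_rot'].round(4),'F',o['force'].round(1),'M',o['moment'].round(2),'w',o['grip_width'],'g',o['grip_force'],'q',o['qpos'].round(2))
    print('tool shift',M.inv().apply(np.array(P)-o['ee_pos']).round(4))
    if yaw is not None: print('turn',(M.inv()*R.from_euler('xyz',[np.pi,0,yaw])).as_rotvec().round(4))
E
python3 - <<'E'
from h import *
for a,b in(((265.1,159.9),(295,235.4)),((295.9,155.7),(264.7,246.2))):
    print(tri(a,b), onz('top',a,.13).round(4), onz('scene',b,.13).round(4))
rel([.520,.238,.036],np.radians(114.2))
E
```

```text
(array([0.57626457, 0.00536443, 0.13297744]), np.float64(0.004524735719871058)) [0.5766 0.0032 0.13  ] [0.5748 0.0082 0.13  ]
(array([ 0.5875084 , -0.07762633,  0.13308613]), np.float64(0.00027510608637452006)) [ 0.5884 -0.0779  0.13  ] [ 0.5857 -0.0771  0.13  ]
t 3.4 tcp [0.5182 0.2388 0.2051] rpy [-3.1409 -0.      1.9923] F [ 0.3 -0.9 -0.1] M [-0.03 -0.13  0.02] w 0.09401390818367429 g 0.0 q [ 0.37  0.35  1.46  0.    1.34 -0.05]
tool shift [-0.0015  0.0014  0.1691]
turn [-0.0007 -0.     -0.0009]
```

Emit:
{"method": "jog_arm", "body": {"motion": [[-0.0015, 0.0015, 0.045, 0, 0, 0, 1], [0, 0, 0.045, 0, 0, 0, 1], [0, 0, 0.045, 0, 0, 0, 1], [0, 0, 0.024, 0, 0, 0, 1], [0, 0, 0.01, 0, 0, 0, 1]]}}

```text
time_s: 3.9
ee_pos: [0.5191, 0.2376, 0.0338]
eef_rot: [-3.138, -0.0, 1.986]
force: [0.5, 0.2, 0.2]
grip_width: 0.094
grip_force: 0.0
```

Emit:
{"method": "jog_arm", "body": {"motion": [[0, 0, 0, 0, 0, 0, -1], [0, 0, 0, 0, 0, 0, -1], [0, 0, 0, 0, 0, 0, -1], [0, 0, 0, 0, 0, 0, -1], [0, 0, 0, 0, 0, 0, -1]], "squeeze": 30}}

```text
time_s: 4.4
ee_pos: [0.5206, 0.2382, 0.0372]
eef_rot: [3.14, 0.0, 1.99]
force: [-0.1, -0.4, 0.1]
grip_width: 0.0573
grip_force: 0.0
```

Emit:
{"method": "jog_arm", "body": {"motion": [[0, 0, 0, 0, 0, 0, -1], [0, 0, 0, 0, 0, 0, -1], [0, 0, 0, 0, 0, 0, -1], [0, 0, 0, 0, 0, 0, -1], [0, 0, 0, 0, 0, 0, -1]]}}

```text
time_s: 4.9
ee_pos: [0.5203, 0.2381, 0.0365]
eef_rot: [-3.142, 0.0, 1.99]
force: [-1.7, -0.8, 0.3]
grip_width: 0.0321
grip_force: 30.0
```

Emit:
{"method": "jog_arm", "body": {"motion": [[0, 0, -0.02, 0, 0, 0, -1], [0, 0, -0.04, 0, 0, 0, -1], [0, 0, -0.04, 0, 0, 0, -1], [0, 0, -0.04, 0, 0, 0.143, -1], [0, 0, 0, 0, 0, 0.143, -1]]}}

```text
time_s: 5.4
ee_pos: [0.5221, 0.2388, 0.182]
eef_rot: [3.133, -0.002, 1.698]
force: [-1.2, -0.1, -2.3]
grip_width: 0.0317
grip_force: 30.0
```

Run:
```python
from h import *
im=ctrl.camera('scene'); np.save('scene1.npy',im)
im2=ctrl.camera('top')
o=ctrl.get_obs(); c=proj('scene',o['ee_pos'])[0]; x0,y0=int(c[0]-33),int(c[1]-40)
d=proj('top',o['ee_pos'])[0]; x1,y1=int(d[0]-33),int(d[1]-40)
f=lambda i,x,y:cv2.resize(i[y:y+70,x:x+66,::-1],(396,420),interpolation=cv2.INTER_CUBIC)
cv2.imwrite('pics/grasp.png',np.hstack([f(im,x0,y0),f(im2,x1,y1)])); print(x0,y0,x1,y1)
rel([.5683,.064,.1865],1.704)
```

```text
337 150 138 135
t 5.5 tcp [0.5204 0.2381 0.1771] rpy [ 3.1403e+00 -3.0000e-04  1.7014e+00] F [ 0.6  0.6 -2.4] M [-0.   -0.1  -0.05] w 0.0318459916814966 g 29.96491927653551 q [0.37 0.37 1.49 0.   1.28 0.23]
tool shift [-0.1789  0.0248 -0.0094]
turn [ 0.0013 -0.0003 -0.0026]
```

View pics/grasp.png

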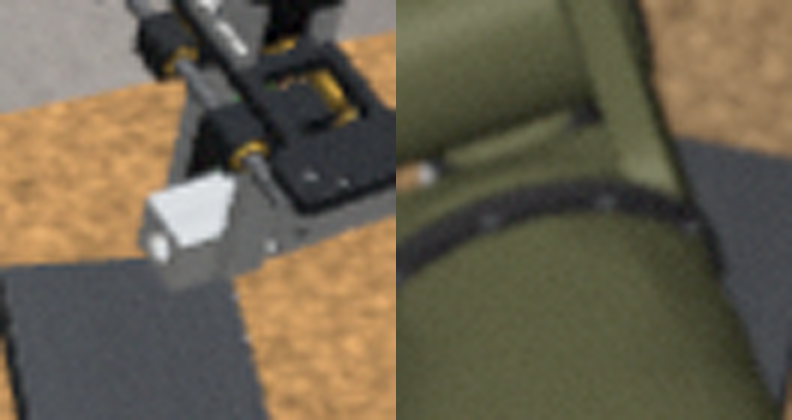

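The spacer sits level in the grip; the light spot on its -y end face shows at about (155,245) in the left panel. Moving to the stand-off before the pin.

Emit:
{"method": "jog_arm", "body": {"motion": [[-0.036, 0.005, 0, 0, 0, 0, -1], [-0.036, 0.005, 0, 0, 0, 0, -1], [-0.036, 0.005, 0, 0, 0, 0, -1], [-0.036, 0.005, 0, 0, 0, 0, -1], [-0.035, 0.005, 0, 0, 0, 0, -1]]}}

```text
time_s: 6.0
ee_pos: [0.5685, 0.0624, 0.175]
eef_rot: [-3.139, -0.0, 1.709]
force: [0.7, -0.0, -1.4]
grip_width: 0.032
grip_force: 30.0
```

Emit:
{"method": "jog_arm", "body": {"motion": [[0, 0, 0.03, 0, 0, 0, -1], [0, 0, 0.028, 0, 0, 0, -1], [0, 0, 0, 0, 0, 0, -1], [0, 0, 0, 0, 0, 0, -1]]}}

```text
time_s: 6.4
ee_pos: [0.5686, 0.0641, 0.1183]
eef_rot: [-3.14, -0.0, 1.707]
force: [0.3, 0.5, -0.7]
grip_width: 0.0318
grip_force: 30.0
```

Run:
```python
from h import *
im=ctrl.camera('scene'); x0,y0=240,190
cv2.imwrite('pics/pre.png',cv2.resize(im[y0:y0+75,x0:x0+100,::-1],(800,600),interpolation=cv2.INTER_CUBIC))
rel([.5683,.064,.1185],1.704)
```

```text
t 6.45 tcp [0.5691 0.0642 0.1193] rpy [3.1411 0.     1.706 ] F [ 1.2 -0.1 -1.4] M [-0.04 -0.04 -0.  ] w 0.031587871196814735 g 29.96367545798421 q [ 0.05  0.43  1.55  0.    1.16 -0.09]
tool shift [-0.0001 -0.0008  0.0008]
turn [0.0005 0.     0.002 ]
```

View pics/pre.png

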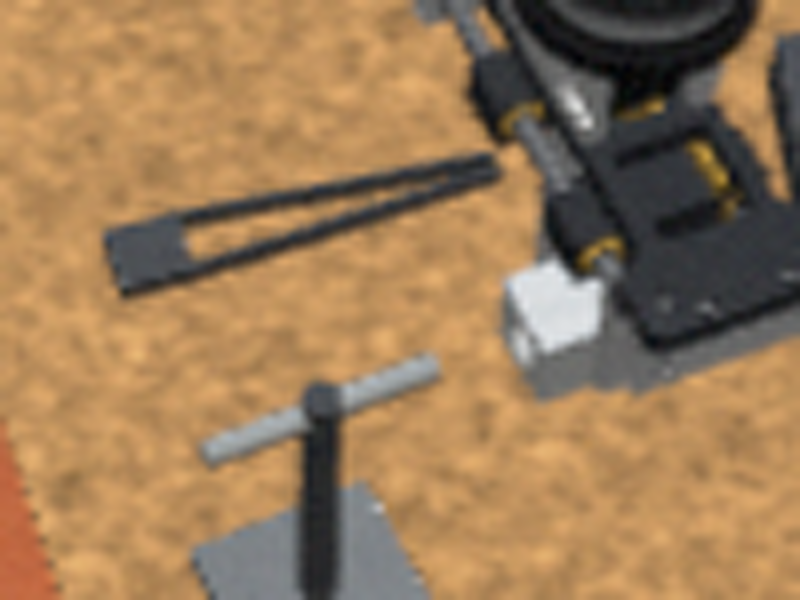

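The spacer's end face centre is about (525,340). Extending the pin, from (205,452) to (437,366), reaches about (525,334), so they line up within roughly 1–2 mm. Advancing.

Emit:
{"method": "jog_arm", "body": {"motion": [[-0.01, -0.0005, 0.0005, 0, 0, 0, -1], [-0.01, 0, 0, 0, 0, 0, -1], [-0.004, 0, 0, 0, 0, 0, -1], [0, 0, 0, 0, 0, 0, -1]]}}

```text
time_s: 6.85
ee_pos: [0.5717, 0.0392, 0.1183]
eef_rot: [3.141, 0.0, 1.703]
force: [-0.3, 0.1, -0.7]
grip_width: 0.0319
grip_force: 30.0
```

Emit:
{"method": "jog_arm", "body": {"motion": [[-0.002, 0, 0, 0, 0, 0, -1], [-0.002, 0, 0, 0, 0, 0, -1], [-0.002, 0, 0, 0, 0, 0, -1], [-0.002, 0, 0, 0, 0, 0, -1], [0, 0, 0, 0, 0, 0, -1]]}}

```text
time_s: 7.35
ee_pos: [0.5724, 0.0319, 0.1179]
eef_rot: [-3.141, 0.0, 1.704]
force: [-1.9, -0.8, -1.5]
grip_width: 0.0319
grip_force: 30.0
```

Emit:
{"method": "jog_arm", "body": {"motion": [[-0.002, 0, 0, 0, 0, 0, -1], [-0.002, 0, 0, 0, 0, 0, -1], [-0.001, 0, 0, 0, 0, 0, -1], [0, 0, 0, 0, 0, 0, -1]]}}

```text
time_s: 7.75
ee_pos: [0.5731, 0.0271, 0.1179]
eef_rot: [-3.141, 0.0, 1.704]
force: [-4.0, 0.7, -1.0]
grip_width: 0.0315
grip_force: 30.0
```

Run:
```python
from h import *
rel([.5763,.0045,.1185],1.704)
```

```text
t 7.75 tcp [0.5731 0.0271 0.1179] rpy [-3.1412  0.      1.7037] F [-4.   0.7 -1. ] M [-0.    0.7  -0.13] w 0.031477417111103766 g 29.970517130568624 q [-0.02  0.44  1.55 -0.    1.16 -0.15]
tool shift [-0.0228  0.0002 -0.0006]
turn [-0.0004  0.     -0.0003]
```

Already past the tip with a sideways push of -x 4 N: easing that way.

Emit:
{"method": "jog_arm", "body": {"motion": [[0, -0.001, 0, 0, 0, 0, -1], [-0.002, 0, 0, 0, 0, 0, -1], [-0.002, 0, 0, 0, 0, 0, -1], [0, 0, 0, 0, 0, 0, -1]]}}

```text
time_s: 8.15
ee_pos: [0.5729, 0.0228, 0.118]
eef_rot: [3.141, 0.0, 1.703]
force: [-0.3, -0.1, -1.8]
grip_width: 0.0317
grip_force: 30.0
```

Emit:
{"method": "jog_arm", "body": {"motion": [[-0.002, -0.0003, 0, 0, 0, 0, -1], [-0.002, 0, 0, 0, 0, 0, -1], [-0.002, 0, 0, 0, 0, 0, -1], [0, 0, 0, 0, 0, 0, -1]]}}

```text
time_s: 8.55
ee_pos: [0.5733, 0.0169, 0.1179]
eef_rot: [3.142, 0.0, 1.704]
force: [-0.2, 0.2, -1.5]
grip_width: 0.0316
grip_force: 30.0
```

Emit:
{"method": "jog_arm", "body": {"motion": [[-0.002, 0, 0, 0, 0, 0, -1], [-0.002, 0, 0, 0, 0, 0, -1], [-0.001, 0, 0, 0, 0, 0, -1], [0, 0, 0, 0, 0, 0, -1]]}}

```text
time_s: 8.95
ee_pos: [0.574, 0.012, 0.118]
eef_rot: [3.142, -0.0, 1.704]
force: [-0.6, -0.2, -1.2]
grip_width: 0.0319
grip_force: 30.0
```

Emit:
{"method": "jog_arm", "body": {"motion": [[-0.002, 0, 0, 0, 0, 0, -1], [-0.001, 0, 0, 0, 0, 0, -1], [-0.001, 0, 0, 0, 0, 0, -1], [0, 0, 0, 0, 0, 0, -1]]}}

```text
time_s: 9.35
ee_pos: [0.5745, 0.0081, 0.118]
eef_rot: [3.142, -0.0, 1.704]
force: [0.3, -0.5, -1.9]
grip_width: 0.0318
grip_force: 30.0
```

Emit:
{"method": "jog_arm", "body": {"motion": [[-0.001, 0, 0, 0, 0, 0, -1], [0, 0, 0, 0, 0, 0, -1]]}}

```text
time_s: 9.55
ee_pos: [0.5746, 0.0071, 0.1179]
eef_rot: [-3.142, -0.0, 1.704]
force: [-0.5, -1.1, -1.3]
grip_width: 0.0315
grip_force: 30.0
```

Emit:
{"method": "jog_arm", "body": {"motion": [[-0.001, 0, 0, 0, 0, 0, -1], [0, 0, 0, 0, 0, 0, -1]]}}

```text
time_s: 9.75
ee_pos: [0.5747, 0.0067, 0.1179]
eef_rot: [-3.142, -0.001, 1.704]
force: [-0.6, 4.2, -1.3]
grip_width: 0.0317
grip_force: 30.0
```

Emit:
{"method": "jog_arm", "body": {"motion": [[-0.0005, 0, 0, 0, 0, 0, -1], [0, 0, 0, 0, 0, 0, -1]]}}

```text
time_s: 9.95
ee_pos: [0.5747, 0.0066, 0.1179]
eef_rot: [-3.141, -0.001, 1.704]
force: [-0.9, 7.4, -1.2]
grip_width: 0.032
grip_force: 30.0
```

Run:
```python
from h import *
im=ctrl.camera('scene'); x0,y0=240,190
cv2.imwrite('pics/ins.png',cv2.resize(im[y0:y0+75,x0:x0+100,::-1],(800,600),interpolation=cv2.INTER_CUBIC))
rel([.5763,.0045,.1185],1.704)
```

```text
t 10.0 tcp [0.5747 0.0066 0.1179] rpy [-3.1415e+00 -1.4000e-03  1.7042e+00] F [-1.3  7.9 -0.7] M [ 1.38  0.09 -0.03] w 0.03163711947976284 g 29.96325770393014 q [-0.05  0.44  1.54  0.    1.16 -0.19]
tool shift [-0.0023  0.0013 -0.0006]
turn [-0.0001 -0.0014  0.0002]
```

View pics/ins.png

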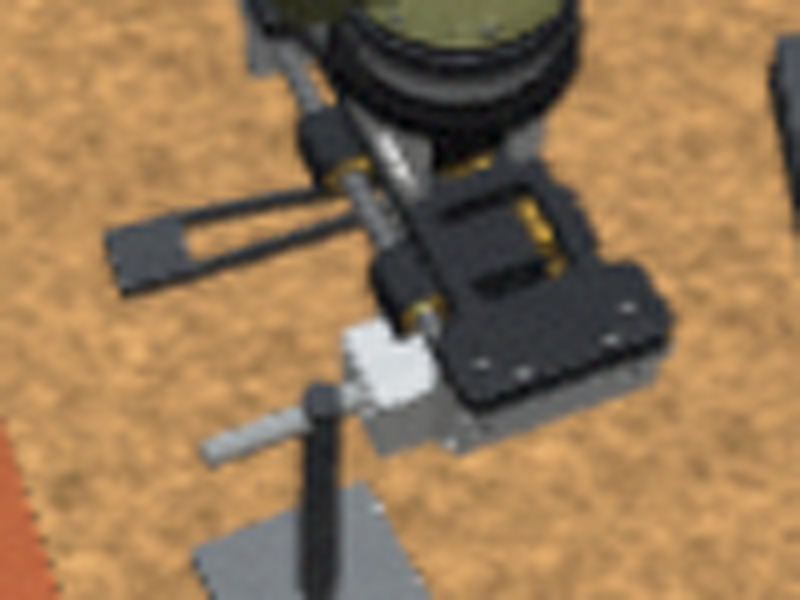

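The pin is fully inside the spacer (only its left half is visible, (205,452)–(310,415)), and 8 N says it has bottomed at 28 mm: hole end found. Drawing off, lifting and yawing.

Emit:
{"method": "jog_arm", "body": {"motion": [[0.004, 0, 0, 0, 0, 0, -1], [0.01, 0, 0, 0, 0, 0, -1], [0.01, 0, 0, 0, 0, 0, -1], [0.01, 0, 0, 0, 0, 0, -1], [0, 0, 0, 0, 0, 0, -1]]}}

```text
time_s: 10.5
ee_pos: [0.5701, 0.0409, 0.118]
eef_rot: [-3.142, -0.0, 1.705]
force: [0.7, -1.1, -1.1]
grip_width: 0.032
grip_force: 30.0
```

Emit:
{"method": "jog_arm", "body": {"motion": [[0.015, 0, 0, 0, 0, 0, -1], [0.02, 0, 0, 0, 0, 0, -1], [0.02, 0, 0, 0, 0, 0, -1], [0, 0, 0, 0, 0, 0, -1]]}}

```text
time_s: 10.9
ee_pos: [0.5626, 0.0963, 0.118]
eef_rot: [3.142, -0.0, 1.706]
force: [-0.0, -1.0, -1.6]
grip_width: 0.0321
grip_force: 30.0
```

Emit:
{"method": "jog_arm", "body": {"motion": [[0, 0, -0.03, 0, 0, 0, -1], [0, 0, -0.048, 0, 0, 0, -1], [0, 0, -0.048, 0, 0, 0, -1], [0, 0, -0.048, 0, 0, 0, -1], [0, 0, -0.048, 0, 0, 0, -1]]}}

```text
time_s: 11.4
ee_pos: [0.5626, 0.0937, 0.3421]
eef_rot: [3.141, 0.0, 1.703]
force: [0.9, 0.4, -1.4]
grip_width: 0.0319
grip_force: 30.0
```

Emit:
{"method": "jog_arm", "body": {"motion": [[0, 0, 0, 0, 0, -0.14, -1], [0, 0, 0, 0, 0, -0.14, -1], [0, 0, 0, 0, 0, -0.14, -1], [0, 0, 0, 0, 0, -0.14, -1], [0, 0, 0, 0, 0, -0.14, -1]]}}

```text
time_s: 11.9
ee_pos: [0.563, 0.0937, 0.3399]
eef_rot: [-3.142, 0.0, 2.409]
force: [-0.7, 0.3, -1.2]
grip_width: 0.0314
grip_force: 30.0
```

Emit:
{"method": "jog_arm", "body": {"motion": [[0, 0, 0, 0, 0, -0.14, -1], [0, 0, 0, 0, 0, -0.14, -1], [0, 0, 0, 0, 0, -0.14, -1], [0, 0, 0, 0, 0, -0.14, -1], [0, 0, 0, 0, 0, -0.14, -1]]}}

```text
time_s: 12.4
ee_pos: [0.563, 0.0937, 0.3399]
eef_rot: [-3.141, 0.0, 3.109]
force: [-0.3, -0.4, -1.5]
grip_width: 0.0322
grip_force: 30.0
```

Run:
```python
from h import *
o=ctrl.get_obs()['ee_pos']; rel(o,np.pi+np.arctan2(o[1],o[0]))
```

```text
t 12.4 tcp [0.563  0.0937 0.3399] rpy [-3.1415  0.      3.1092] F [-0.3 -0.4 -1.5] M [ 0.04 -0.09  0.  ] w 0.03219133927812757 g 29.962521102279425 q [ 0.1   0.29  1.23 -0.    1.62 -1.44]
tool shift [0. 0. 0.]
turn [-1.000e-04  0.000e+00 -1.973e-01]
```

Emit:
{"method": "jog_arm", "body": {"motion": [[0, 0, -0.045, 0, 0, -0.13, -1], [0, 0, -0.045, 0, 0, 0, -1], [0, 0, -0.045, 0, 0, 0, -1], [0, 0, -0.045, 0, 0, 0, -1], [0, 0, 0, 0, 0, 0, -1]]}}

```text
time_s: 12.9
ee_pos: [0.5627, 0.0937, 0.5265]
eef_rot: [-3.142, 0.011, -3.05]
force: [0.4, 0.9, -0.5]
grip_width: 0.0314
grip_force: 30.0
```

Emit:
{"method": "jog_arm", "body": {"motion": [[0, 0, 0, 0, -0.14, 0, -1], [0, 0, 0, 0, -0.14, 0, -1], [0, 0, 0, 0, -0.14, 0, -1], [0, 0, 0, 0, -0.14, 0, -1], [0, 0, 0, 0, 0, 0, -1]]}}

```text
time_s: 13.4
ee_pos: [0.5609, 0.0937, 0.5184]
eef_rot: [-3.141, 0.562, -3.049]
force: [0.5, 0.6, -1.5]
grip_width: 0.032
grip_force: 30.0
```

Run:
```python
from h import *
o=ctrl.get_obs()['ee_pos']; rel(o)
```

```text
t 13.4 tcp [0.5609 0.0937 0.5184] rpy [-3.1415  0.5617 -3.0493] F [ 0.5  0.6 -1.5] M [ 0.02  0.27 -0.01] w 0.03204958994420426 g 29.963681884109974 q [ 0.1  -0.03  1.28 -0.01  1.33 -1.56]
tool shift [0. 0. 0.]
```

Emit:
{"method": "jog_arm", "body": {"motion": [[0, 0, 0.01, 0, -0.14, 0, -1], [0, 0, 0.01, 0, -0.14, 0, -1], [0, 0, 0.01, 0, -0.14, 0, -1], [0, 0, 0.01, 0, -0.14, 0, -1], [0, 0, 0, 0, 0, 0, -1]]}}

```text
time_s: 13.9
ee_pos: [0.5902, 0.0963, 0.487]
eef_rot: [-3.141, 1.114, -3.049]
force: [0.6, -0.6, -1.0]
grip_width: 0.0315
grip_force: 30.0
```

Run:
```python
from h import *
o=ctrl.get_obs()['ee_pos']; rel(o)
```

```text
t 13.9 tcp [0.5902 0.0963 0.487 ] rpy [-3.1414  1.1137 -3.0495] F [ 0.6 -0.6 -1. ] M [-0.04  0.61 -0.01] w 0.031501665139213014 g 29.963783975690603 q [ 0.11 -0.22  1.77 -0.03  0.49 -1.54]
tool shift [0. 0. 0.]
```

Emit:
{"method": "jog_arm", "body": {"motion": [[-0.035, 0, 0, 0, 0, 0, -1], [-0.035, 0, 0, 0, 0, 0, -1], [-0.035, 0, 0, 0, 0, 0, -1], [-0.03, 0, 0, 0, 0, 0, -1], [0, 0, 0, 0, 0, 0, -1]]}}

```text
time_s: 14.4
ee_pos: [0.6497, 0.1017, 0.6168]
eef_rot: [3.142, 1.118, -3.05]
force: [-0.1, 0.6, -1.2]
grip_width: 0.0319
grip_force: 30.0
```

Run:
```python
from h import *
o=ctrl.get_obs()['ee_pos']; rel(o)
```

```text
t 14.4 tcp [0.6497 0.1017 0.6168] rpy [ 3.1415  1.1179 -3.0498] F [-0.1  0.6 -1.2] M [-0.04  0.5   0.01] w 0.031916868039158865 g 29.963826332241297 q [ 0.1  -0.06  1.34 -0.02  0.75 -1.55]
tool shift [0. 0. 0.]
```

Now q5 has room. Finishing the tilt.

Emit:
{"method": "jog_arm", "body": {"motion": [[0, 0, 0, 0, -0.14, 0, -1], [0, 0, 0, 0, -0.14, 0, -1], [0, 0, 0, 0, -0.1, 0, -1], [0, 0, 0, 0, -0.073, 0, -1], [0, 0, 0, 0, 0, 0, -1]]}}

```text
time_s: 14.9
ee_pos: [0.6499, 0.0987, 0.6109]
eef_rot: [-3.132, 1.539, -3.052]
force: [-1.3, 0.4, -1.3]
grip_width: 0.0319
grip_force: 30.0
```

Emit:
{"method": "jog_arm", "body": {"motion": [[0, 0, 0, 0, 0, 0, -1], [0, 0, 0, 0, 0, 0, -1], [0, 0, 0, 0, 0, 0, -1]]}}

```text
time_s: 15.2
ee_pos: [0.6495, 0.0991, 0.614]
eef_rot: [3.133, 1.544, -3.068]
force: [0.2, -0.0, -1.5]
grip_width: 0.0317
grip_force: 30.0
```

Run:
```python
from h import *
o=ctrl.get_obs(); rel(o['ee_pos']); M=R.from_euler('xyz',o['eef_rot']); print(M.apply([-1,0,0]), M.inv().apply([0,0,1]))
im=ctrl.camera('scene'); c=proj('scene',o['ee_pos'])[0].astype(int); print(c)
x0,y0=max(c[0]-60,0),max(c[1]-50,0)
cv2.imwrite('pics/fin.png',cv2.resize(im[y0:y0+90,x0:x0+120,::-1],(800,600),interpolation=cv2.INTER_CUBIC))
```

```text
t 15.2 tcp [0.6495 0.0991 0.614 ] rpy [ 3.1331  1.544  -3.0683] F [ 0.2 -0.  -1.5] M [-0.04  0.66  0.  ] w 0.03170477765308842 g 29.963869135826826 q [ 0.11 -0.15  1.67 -0.31  0.08 -1.26]
tool shift [0. 0. 0.]
[0.02667613 0.00195919 0.99964221] [-9.99642209e-01  2.26371885e-04 -2.67470152e-02]
[366 105]
```

View pics/fin.png

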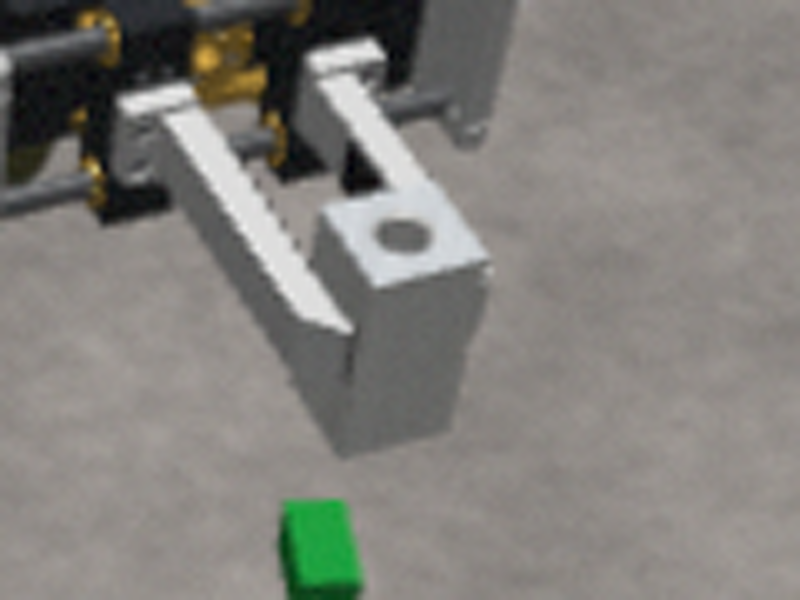

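The hole is visible on the upper face at (405,237), spacer held firmly. The remaining tilt is 1.5°; I'll raise it a bit to get off the wrist singularity and trim.

Emit:
{"method": "jog_arm", "body": {"motion": [[-0.02, 0, 0.005, 0, 0, 0, -1], [-0.03, 0, 0.01, 0, 0, 0, -1], [-0.03, 0, 0.01, 0, 0, 0, -1], [0, 0, 0, 0, -0.027, 0, -1], [0, 0, 0, 0, 0, 0, -1]]}}

```text
time_s: 15.75
ee_pos: [0.6768, 0.1015, 0.6924]
eef_rot: [1.087, 1.571, 1.169]
force: [-0.3, -0.4, -2.4]
grip_width: 0.0315
grip_force: 30.0
```

Emit:
{"method": "jog_arm", "body": {"motion": [[0, 0, 0, 0, 0, 0, -1], [0, 0, 0, 0, 0, 0, -1], [0, 0, 0, 0, 0, 0, -1], [0, 0, 0, 0, 0, 0, -1], [0, 0, 0, 0, 0, 0, -1]]}}

```text
time_s: 16.25
ee_pos: [0.6764, 0.1014, 0.6929]
eef_rot: [0.104, 1.57, 0.186]
force: [-1.1, 0.5, -0.6]
grip_width: 0.0317
grip_force: 30.0
```

Run:
```python
from h import *
o=ctrl.get_obs(); rel(o['ee_pos']); M=R.from_euler('xyz',o['eef_rot']); print(M.inv().apply([0,0,1]),o['joint_vel'].round(3))
```

```text
t 16.25 tcp [0.6764 0.1014 0.6929] rpy [0.1041 1.5699 0.1863] F [-1.1  0.5 -0.6] M [ 0.02  0.65 -0.  ] w 0.03165084033699515 g 29.96386170387268 q [ 0.1  -0.08  1.45 -0.11  0.2  -1.46]
tool shift [0. 0. 0.]
[-9.99999553e-01  9.82583058e-05  9.40681184e-04] [-0.001  0.     0.001 -0.001 -0.001  0.001]
```

Vertical within 0.1°, still. Handing in.

```bash
python3 -c "from station import ctrl; print(ctrl.hand_in())"
```

```text
the job is handed in; nothing more can be done
None
```

The job is handed in: the end I tried first had the hole, it slid about 28 mm onto the pin until it bottomed, and the spacer is now held still with the hole straight up, its middle about 0.7 m above the bench.

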